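# Snap the key fob onto the cash box's sliding staple

### The arm

A 6-joint arm with a two-finger parallel gripper is mounted at the origin on the work surface. World frame = base frame: x ahead of the robot, y to its left, z up, the work surface at z = 0. Lengths are in m, angles in rad, forces in N, time in s.
With the tool pointing down it reaches from about 0.35 to 0.775 m from the base axis. Payload 5.5 kg.
Tool frame: the origin (TCP) lies on the centre line of the jaws, within the pads' length; the fingertips stand 8 mm ahead of it and the grasp point (between the pads) lies 11 mm behind it; z points along the fingers, y is the line along which they close (so a half turn about z gives the same grasp; the last joint's range is limited). The gripper opens to 85 mm and grips with 20 to 120 N. Pads are 22 mm wide; open, the fingers measure 114 mm over their backs; the gripper's body (76 mm by 85 mm) begins 54 mm behind the grasp point. The pads swing forward as they close: fully open they stand 13 mm farther back than shut.
Start: joints at [-1.292, 0.313, 0.046, 1.304, 0, 1.431], TCP at [0.234, -0.525, 0.211] pointing down, gripper open.
Joint ranges: [-2.76, 2.76], [-0.86, 1.69], [-1.03, 1.26], [-2.2, 2.34], [-1.47, 1.5], [-3.14, 3.14]. Speed limits (rad/s): [2.57, 2.57, 3.14, 3.14, 3.14, 3.14].

### API

Orientations are given as a rotation vector (axis times angle).
In Python, from cell import r, vision, order gives the robot as it stands. The module is installed in compiled form; this text tells all that it offers.
- The arm moves only by the tool drive_tool, never from a script. Its argument "increments" is a list of rows, each an object of numbers: "gripper": the closure, from 0 (fully open) to 1 (shut); "x", "y", "z": the shift along the world's x, y, z normalised to -1 to 1, where 1 is 0.12 m; "wx", "wy", "wz": the turn, a rotation vector about the world's x, y, z normalised to -1 to 1, where 1 is 90 degrees. In form: [{"gripper": .., "x": .., "y": .., "z": .., "wx": .., "wy": .., "wz": ..}, ...]. A call has exactly 5 rows; each row shifts and turns the commanded pose from where the row before left it; what a row does not reach is not made up. A row lasts 1/12 s, in which the tool goes at most 41.7 mm and 7.16 degrees, less where a joint would pass 70% of its speed; a pose out of reach is approached as far as the arm can. A call with a number of a shift or a turn outside -1 to 1 is refused whole. A call with a gripper value outside its range is refused whole. The fingers move at their own pace and stop on an object; "force" is the grip in N (left out, the last holds). Time passes only in rows, so rows that do not move let the fingers close, or fill a call up. It gives the time, the measured TCP pose, the force, the opening and the grip force at its end, in the units of the state.
- r.sense(): the state, without advancing time (a new reading comes with each control period).
- vision.camera(name): name is "scene" or "top" or "wrist"; returns the picture (384x512x3 uint8, red, green, blue); there is no depth.
- vision.camera_info(name): a dict with "fx", "fy", "cx", "cy" (pixels), "dist_coeffs" ([k1, k2, p1, p2, k3] as OpenCV has them; the pictures are not rectified), "rvec" (rotation vector, rad) and "tvec" (3), from world to camera coordinates, as OpenCV has them. Camera axes: x right, y down, z forward; pixel columns grow to the right and rows downward; lengths in m; the calibration is good to about 2 mm. A picture is of the moment at which its call begins: read the wrist's pose just before it. camera_info takes no time and is no camera call; for the wrist camera it gives the pose at the moment of the call.
- order.hand_in(): hands the job in; it is judged then, once.
Trained networks look in the newest picture that a camera, given by its name, has taken for a name from the list of things; names that differ only in an ending like _2 or _b are one class to them, and where a whole thing is asked for, a point or a joint stands for the part that bears it (a point fixed in the world has none). Each returns a list of dicts, best first, with "confidence" (0 to 1); they miss things now and then, are a little off and sometimes report something else, mostly with a low value. They report only what shows in the picture. A call takes as long as a camera call.
- vision.spot_in(camera, name): "centre" ([column, row] in pixels, amid what is visible of it).
- vision.place_of(camera, name): "centre" ([column, row] in pixels: a listed point, or the origin of a listed thing).
The state is a dict: "clock": time; "joint_pos": joint angles; "qd": joint speeds; "joint_efforts": joint torques, N m; "eef_pos": TCP position; "orientation": TCP orientation; "force": force on the tool from outside, world axes, zero at the start; "torque": the same for the moment, N m; "opening": finger opening in m; "finger_force": force on a finger pad.
Only numpy, scipy, OpenCV 4.12 (cv2) and the standard library are available. Lean on these libraries where they do the work, as an engineer would, in place of code of your own. Each camera call takes 0.05 s, during which the arm holds its last target. There are 200 camera calls.

### The job

Lift the key fob with its snap hook out of the wooden tray and push the hook level onto the upright bar of the cash box's loosely sliding staple until the bar is inside the hook and the sprung gate has flicked shut behind it, never pressing or pulling on the staple harder than about 14 N. Then pull the fob straight back until the staple is out at its stop and give it a gentle tug of about 6 N for half a second, to make sure that it is caught. Leave the fob flat on the desk, hooked on and let go, and leave the cards, the dish and the paperweight where they are.

Things in the scene. Friction and masses are not known exactly. Their poses are not given: they have to be found in the camera images.
- hook: Key fob with snap hook, 0.14 kg: an upright brown wooden block 64 (x) x 28 (y) x 44 (z) mm, with a flat steel fork on its +x end and a 20 mm brass key stub on its -x end. Origin: centre of the block's underside; x points to the fork's open mouth, z up. Grasp the block across its 28 mm width (y).
- throat (a point): Point at hook x = 44, y = 0, z = 21 mm: the deepest place the bar's centre can reach in the fork. The fork is 10 mm thick about z = 21 mm; its inside runs from hook y = -14 to +14 mm, its back wall is at x = 40 mm. The arm at +y carries the gate and ends at x = 86 mm; the arm at -y is straight to x = 74 mm, then flares outwards to x = 85 mm.
- gate (a joint): Sprung gate, hinged at pivot: a steel finger 31 mm long, 6 mm thick, slanting back across the mouth, its tip at hook x = 66, y = -13 mm when shut. 0 = shut (a stop keeps it from swinging outwards); grows as it is pushed into the fork, to 1.0 rad at most. The bar turns it by 0.5 to 0.9 rad on its way in.
- pivot (a point): The gate's upright pivot, at hook x = 82, y = 14, z = 21 mm. The bar meets the gate at about hook x = 70 to 80 mm, and the gate flicks shut once the bar's centre is in at about x = 46 to 52 mm. Opening it takes some 6 to 9 N, varying with friction, so the loose staple first slides in to its stop; the push falls to nothing when the gate flicks shut.
- cashbox: Grey steel cash box, fixed to the desk, 150 deep x 204 wide x 70 mm high. Origin: on the desk in front of the box; x points level into the box, square to its front face, whose lid edge is 65 mm behind the origin; z up. The staple's bar stands on this x axis (y = 0), at first anywhere between x = -34 and +6 mm.
- staple: Steel staple on the box's front: an upright 8 mm round bar, 7 to 52 mm above the desk, on two level 8 mm rods at 7 and 52 mm height. It slides loosely (about 1.5 N) along the box's x. It meets a firm, slightly springy (6 N per mm) stop 2 to 26 mm farther in than it starts, a place that cannot be seen, and another 28 mm out from there. Origin: desk under the bar, axes as the box's.
- bar (a point): Centre of the staple's upright bar at 21 mm above the desk, which is the height of the fork's mid-plane when the fob stands on the desk.
- tray: Shallow wooden tray fixed to the desk, 180 x 180 x 14 mm, walls and floor 4 mm; the key fob stands in it at the start. Origin: centre of its underside.
- cards: Bystander: loose block of postcards 105 x 150 x 30 mm. Origin: centre of its underside.
- dish: Bystander: amber glass moistening dish, 104 mm across, 32 mm high. Origin: centre of its underside.
- weight: Bystander: domed steel paperweight, 68 mm across, 42 mm high. Origin: centre of its underside.

How it is judged:
By the outcome, as a careful person would: the job done as asked, in the order asked, and still so for the second after the job is handed in, with the robot touching nothing.
It also fails if it takes over 67 s, if anything falls off the work surface, if the arm or the gripper's body presses on something with over 40 N, if the wrist force passes 120 N, or if a joint passes its speed limit or range.

## Working session

There is one attempt and no reset: what is moved stays moved. The work goes in short steps, Python scripts to look and compute and a tool call to move; the robot and the scene stay as the last step left them, time stands still between calls to the robot, and variables do not carry over. Pictures are saved under pics/ and viewed, at most 14 in all, crops included, and the job is handed in when it is done.

Besides the shell and the picture viewer there is one more tool, called after "Call:" as name([rows], argument=value, ...), one row to a line, values as JSON. drive_tool: Moves the arm, as the interface text tells. Its arguments: {"type":"object","properties":{"increments":{"type":"array"},"force":{"type":"number"}},"required":["increments"]}

```bash
mkdir -p pics; cat > h.py <<'E'
import numpy as np, cv2
from cell import r, vision, order
def ray(cam,px,z):
    c=vision.camera_info(cam);K=np.array([[c['fx'],0,c['cx']],[0,c['fy'],c['cy']],[0,0,1.]])
    u=cv2.undistortPoints(np.array([[px]],float),K,np.array(c['dist_coeffs'],float))[0,0]
    R=cv2.Rodrigues(np.array(c['rvec'],float))[0];t=np.array(c['tvec'],float).ravel()
    o=-R.T@t;d=R.T@np.array([u[0],u[1],1]);return o+d*(z-o[2])/d[2]
def snap(cam,name):
    im=vision.camera(cam);cv2.imwrite(f'pics/{name}.png',im[:,:,::-1]);return im
def find(cam,things):
    for n,z in things:
        for d in vision.place_of(cam,n)[:2]:
            print(cam,n,np.round(d['centre'],1),round(d['confidence'],2),np.round(ray(cam,d['centre'],z),4))
E
python3 - <<'E'
from h import *
s=r.sense();print({k:np.round(v,3) for k,v in s.items()})
T=[('hook',.004),('throat',.025),('pivot',.025),('cashbox',0),('staple',0),('bar',.021),('tray',0),('cards',0),('dish',0),('weight',0)]
for c in('top','scene'):
    snap(c,c+'0');find(c,T)
print(r.sense()['clock'])
E
```

```text
{'clock': np.float64(0.0), 'joint_pos': array([-1.292,  0.314,  0.045,  1.304, -0.   ,  1.431]), 'qd': array([ 0.001,  0.001,  0.001, -0.   , -0.   , -0.003]), 'joint_efforts': array([-1.0000e-03, -4.8063e+01,  2.9853e+01,  1.9000e-02, -0.0000e+00,
        0.0000e+00]), 'eef_pos': array([ 0.234, -0.525,  0.21 ]), 'orientation': array([-3.071, -0.653,  0.   ]), 'force': array([-0.357, -0.613, -0.468]), 'torque': array([-0.036,  0.019, -0.029]), 'finger_force': np.float64(0.0), 'opening': np.float64(0.085)}
top hook [204.3 191.3] 0.9 [0.5474 0.1625 0.004 ]
top throat [206.4 175.4] 0.96 [0.5936 0.1528 0.025 ]
top pivot [203.7 162. ] 0.95 [0.6342 0.1607 0.025 ]
top cashbox [328.5 185.1] 0.63 [ 0.5603 -0.2163  0.    ]
top staple [328.6 191.4] 0.63 [ 0.541  -0.2161  0.    ]
top bar [327.5 186.3] 0.6 [ 0.5551 -0.2095  0.021 ]
top tray [207.5 181.1] 0.64 [0.5788 0.153  0.    ]
top cards [415.4 176. ] 0.65 [ 0.5839 -0.4839  0.    ]
top dish [101.  228.6] 0.78 [0.4385 0.4813 0.    ]
top weight [205.1 192.4] 0.34 [0.5442 0.1606 0.    ]
scene hook [293.4 175.3] 0.83 [0.5617 0.185  0.004 ]
scene throat [294.9 175.5] 0.51 [0.5806 0.1552 0.025 ]
scene cashbox [232.9 244.4] 0.86 [ 0.5715 -0.2243  0.    ]
scene staple [229.  238.2] 0.59 [ 0.5476 -0.2085  0.    ]
scene bar [224.9 234.7] 0.46 [ 0.5436 -0.221   0.021 ]
scene tray [295.6 182.5] 0.63 [0.5868 0.1511 0.    ]
scene cards [289.9 175.4] 0.6 [0.5483 0.184  0.    ]
scene cards [176.4 314.1] 0.59 [ 0.5879 -0.4762  0.    ]
scene dish [297.4 137.9] 0.78 [0.4388 0.4821 0.    ]
scene weight [140.7 267.2] 0.69 [ 0.4123 -0.4141  0.    ]
1.1
```

View pics/top0.png

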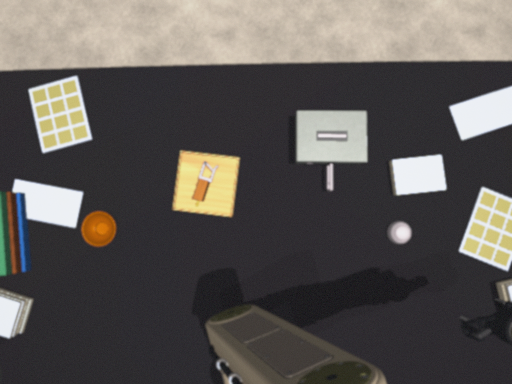

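View pics/scene0.png

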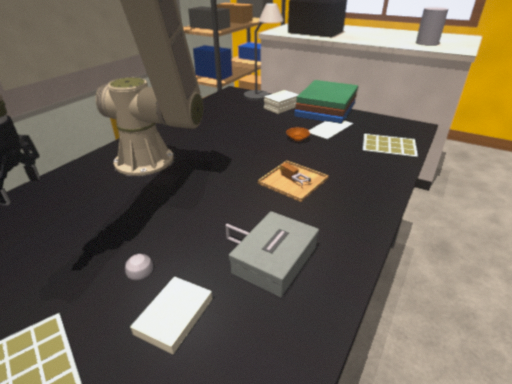

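The top view shows the fob in the tray at about (203,188) with its fork pointing up and slightly right. The box front is at row 163, and the staple runs down to (330,190). I'll pass over the staple first for a close look.

Call:
drive_tool([
  {"gripper": 0,"x": 0.2,"y": 0.26,"z": 0,"wz": -0.03},
  {"gripper": 0,"x": 0.2,"y": 0.26,"z": 0,"wz": -0.03},
  {"gripper": 0,"x": 0.2,"y": 0.26,"z": 0,"wz": -0.03},
  {"gripper": 0,"x": 0.2,"y": 0.26,"z": 0,"wz": -0.03},
  {"gripper": 0,"x": 0.2,"y": 0.26,"z": 0,"wz": -0.03},
])

```text
schema error: expected keys gripper, x, y, z, wx, wy, wz
```

Call:
drive_tool([
  {"gripper": 0,"x": 0.2,"y": 0.26,"z": 0,"wz": -0.03},
  {"gripper": 0,"x": 0.2,"y": 0.26,"z": 0,"wz": -0.03},
  {"gripper": 0,"x": 0.2,"y": 0.26,"z": 0,"wz": -0.03},
  {"gripper": 0,"x": 0.2,"y": 0.26,"z": 0,"wz": -0.03},
  {"gripper": 0},
])

```text
schema error: expected keys gripper, x, y, z, wx, wy, wz
```

```bash
python3 - <<'E'
from h import *
snap('wrist','w1');find('wrist',[('cashbox',0),('staple',0),('bar',.021),('bar',.052)])
s=r.sense();print(s['clock'],s['eef_pos'],s['orientation'])
E
```

```text
1.35 [ 0.2338401  -0.52535434  0.21072683] [ 3.07285341e+00  6.53074872e-01 -1.01043023e-05]
```

View pics/w1.png

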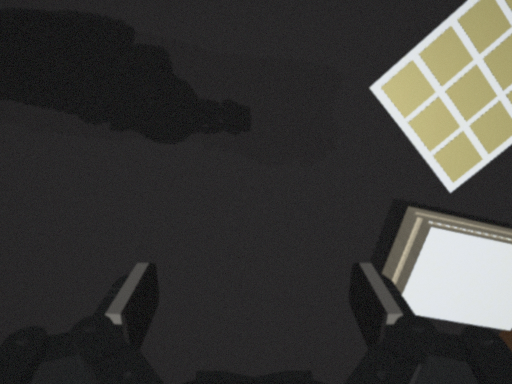

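The moves were refused because every key is required, so the arm hasn't moved. The picture shows the camera looking ahead, with the fingers at the bottom near row 300. I'll resend with all the keys.

Call:
drive_tool([
  {"gripper": 0,"x": 0.2,"y": 0.26,"z": 0,"wx": 0,"wy": 0,"wz": -0.03},
  {"gripper": 0,"x": 0.2,"y": 0.26,"z": 0,"wx": 0,"wy": 0,"wz": -0.03},
  {"gripper": 0,"x": 0.2,"y": 0.26,"z": 0,"wx": 0,"wy": 0,"wz": -0.03},
  {"gripper": 0,"x": 0.2,"y": 0.26,"z": 0,"wx": 0,"wy": 0,"wz": -0.03},
  {"gripper": 0,"x": 0.2,"y": 0.26,"z": 0,"wx": 0,"wy": 0,"wz": -0.03},
])

```text
clock: 1.77
eef_pos: [0.3545, -0.368, 0.2108]
orientation: [3.128, 0.282, 0.0]
force: [0.4, -0.0, 0.8]
opening: 0.0855
finger_force: 0.0
```

Call:
drive_tool([
  {"gripper": 0,"x": 0.2,"y": 0.26,"z": 0,"wx": 0,"wy": 0,"wz": -0.03},
  {"gripper": 0,"x": 0.2,"y": 0.26,"z": 0,"wx": 0,"wy": 0,"wz": -0.03},
  {"gripper": 0,"x": 0.2,"y": 0.26,"z": 0,"wx": 0,"wy": 0,"wz": -0.03},
  {"gripper": 0,"x": 0.2,"y": 0.26,"z": 0,"wx": 0,"wy": 0,"wz": -0.03},
  {"gripper": 0,"x": 0,"y": 0,"z": 0,"wx": 0,"wy": 0,"wz": 0},
])

```text
clock: 2.18
eef_pos: [0.4529, -0.2393, 0.211]
orientation: [-3.14, -0.0, -0.003]
force: [0.6, -0.5, -0.0]
opening: 0.0856
finger_force: 0.0
```

```bash
python3 - <<'E'
from h import *
snap('wrist','w2');find('wrist',[('cashbox',0),('staple',0),('bar',.021),('bar',.052)])
s=r.sense();print(s['clock'],s['eef_pos'],s['orientation'])
c=vision.camera_info('wrist');print(c)
E
```

```text
wrist cashbox [229.6  56.4] 0.56 [ 0.5576 -0.2178  0.    ]
wrist staple [229.4  73.8] 0.85 [ 0.5398 -0.2185  0.    ]
wrist bar [226.8  71.7] 0.56 [ 0.5411 -0.2183  0.021 ]
wrist bar [226.8  71.7] 0.56 [ 0.5401 -0.2211  0.052 ]
2.4333 [ 0.44930138 -0.24542176  0.21068477] [ 3.14124506e+00 -9.80975335e-03 -4.14140292e-04]
{'fx': 340.09465220364905, 'fy': 340.09465220364905, 'cx': 253.58837072363147, 'cy': 196.2655157546396, 'dist_coeffs': array([-0.06135275,  0.        ,  0.        ,  0.        ,  0.        ]), 'rvec': array([-2.03736295,  2.04835567,  0.34144275]), 'tvec': array([-0.24223453,  0.3835812 ,  0.52670323])}
```

View pics/w2.png

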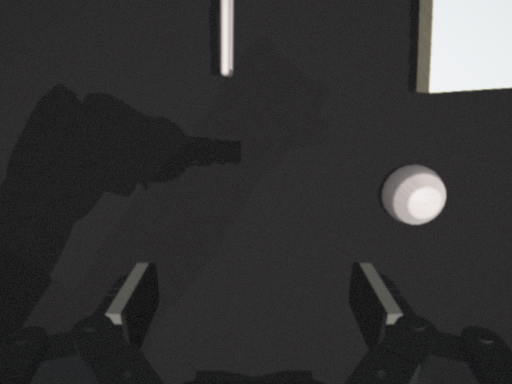

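The staple's top rod comes down at column 226 and its bar end is at about (226,73). I'll move forward a little to see the box front too.

Call:
drive_tool([
  {"gripper": 0,"x": 0.15,"y": 0.06,"z": 0.15,"wx": 0,"wy": 0,"wz": 0},
  {"gripper": 0,"x": 0.15,"y": 0.06,"z": 0.15,"wx": 0,"wy": 0,"wz": 0},
  {"gripper": 0,"x": 0.15,"y": 0.06,"z": 0.15,"wx": 0,"wy": 0,"wz": 0},
  {"gripper": 0,"x": 0.15,"y": 0,"z": 0.15,"wx": 0,"wy": 0,"wz": 0},
  {"gripper": 0,"x": 0,"y": 0,"z": 0,"wx": 0,"wy": 0,"wz": 0},
])

```text
clock: 2.85
eef_pos: [0.5247, -0.2254, 0.2859]
orientation: [3.138, -0.01, 0.009]
force: [-0.1, -0.1, 0.5]
opening: 0.0854
finger_force: 0.0
```

```bash
python3 - <<'E'
from h import *
snap('wrist','w3');find('wrist',[('cashbox',0),('staple',0),('bar',.021)])
s=r.sense();print(s['clock'],s['eef_pos'],s['orientation'])
E
```

```text
wrist cashbox [244.4 118.6] 0.94 [ 0.558  -0.2122  0.    ]
wrist cashbox [446.4  99.4] 0.26 [ 0.583  -0.4737  0.    ]
wrist staple [239.6 130.9] 0.69 [ 0.5411 -0.2051  0.    ]
wrist staple [452.2 100.9] 0.49 [ 0.5799 -0.4805  0.    ]
wrist bar [245.3 134.4] 0.65 [ 0.5391 -0.2125  0.021 ]
3.05 [ 0.52043464 -0.22379911  0.28163122] [-3.14078362e+00  1.13963933e-02  3.05271635e-03]
```

View pics/w3.png

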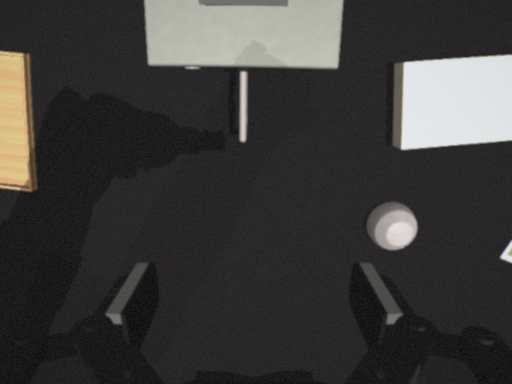

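The box's lid edge runs from (148,66) to (338,69). The rod goes from (243,72) down to its bar end at (243,142). Next I'll get these lines numerically.

```bash
python3 - <<'E'
from h import *
g=cv2.cvtColor(cv2.imread('pics/w3.png'),cv2.COLOR_BGR2GRAY).astype(float)
# rod centroid per row
P=[]
for v in range(76,138,4):
    w=np.clip(g[v,225:262]-70,0,None);P.append(ray('wrist',(225+(w*np.arange(37)).sum()/w.sum(),v),.056))
P=np.array(P);p=np.polyfit(P[:,0],P[:,1],1);print('rod yaw',np.degrees(np.arctan(p[0])),P[0],P[-1])
col=g[:,241:246].mean(1);print('end rows',np.round(col[134:150]))
E=[]
for u in list(range(155,180,4))+list(range(205,232,4))+list(range(256,335,5)):
    c=g[40:85,u];E.append(ray('wrist',(u,40+np.argmin(np.diff(c))+.5),.07))
E=np.array(E);q=np.polyfit(E[:,1],E[:,0],1);print('box yaw',-np.degrees(np.arctan(q[0])))
res=E[:,0]-np.polyval(q,E[:,1]);k=abs(res)<.003;q=np.polyfit(E[k,1],E[k,0],1);print(-np.degrees(np.arctan(q[0])),np.polyval(q,-.21),abs(res).max())
for px in((147,66),(339,69)):print(ray('wrist',px,.07))
for v in(140,142,143):print(v,ray('wrist',(243,v),.056),ray('wrist',(243,v),.052))
E
```

```text
rod yaw -1.4586517488212516 [ 0.60788396 -0.2119372   0.056     ] [ 0.54262776 -0.21023564  0.056     ]
end rows [189. 188. 187. 188. 188. 182. 166. 134.  83.  46.  38.  38.  37.  38.
  39.  39.]
box yaw -1.3091379758022033
-1.3091379758022033 0.6175080861493616 0.0007242789922270454
[ 0.61911552 -0.11211652  0.07      ]
[ 0.61457212 -0.31247478  0.07      ]
140 [ 0.53804064 -0.2107213   0.056     ] [ 0.5373638  -0.21058768  0.052     ]
142 [ 0.53573697 -0.21068477  0.056     ] [ 0.53503642 -0.21055078  0.052     ]
143 [ 0.5345821  -0.21066644  0.056     ] [ 0.53386966 -0.21053226  0.052     ]
```

Call:
drive_tool([
  {"gripper": 0,"x": 0,"y": 0.328,"z": -0.02,"wx": 0,"wy": 0,"wz": -0.017},
  {"gripper": 0,"x": 0,"y": 0.328,"z": -0.02,"wx": 0,"wy": 0,"wz": -0.017},
  {"gripper": 0,"x": 0,"y": 0.328,"z": -0.02,"wx": 0,"wy": 0,"wz": -0.017},
  {"gripper": 0,"x": 0,"y": 0.328,"z": -0.02,"wx": 0,"wy": 0,"wz": -0.017},
  {"gripper": 0,"x": 0,"y": 0.328,"z": -0.02,"wx": 0,"wy": 0,"wz": -0.017},
])

```text
clock: 3.47
eef_pos: [0.52, -0.0254, 0.2696]
orientation: [-3.134, 0.224, 0.003]
force: [1.9, 0.3, -0.1]
opening: 0.0853
finger_force: 0.0
```

Call:
drive_tool([
  {"gripper": 0,"x": 0,"y": 0.328,"z": -0.03,"wx": 0,"wy": 0,"wz": -0.017},
  {"gripper": 0,"x": 0,"y": 0.328,"z": -0.03,"wx": 0,"wy": 0,"wz": -0.017},
  {"gripper": 0,"x": 0,"y": 0.328,"z": -0.03,"wx": 0,"wy": 0,"wz": -0.017},
  {"gripper": 0,"x": 0,"y": 0.328,"z": -0.03,"wx": 0,"wy": 0,"wz": -0.017},
  {"gripper": 0,"x": 0,"y": 0.328,"z": -0.03,"wx": 0,"wy": 0,"wz": -0.017},
])

```text
clock: 3.88
eef_pos: [0.5064, 0.0561, 0.2522]
orientation: [-3.043, 0.163, -0.004]
force: [0.4, 0.3, -0.4]
opening: 0.0848
finger_force: 0.0
```

Call:
drive_tool([
  {"gripper": 0,"x": 0,"y": 0,"z": 0,"wx": 0,"wy": 0,"wz": 0},
  {"gripper": 0,"x": 0,"y": 0,"z": 0,"wx": 0,"wy": 0,"wz": 0},
  {"gripper": 0,"x": 0,"y": 0,"z": 0,"wx": 0,"wy": 0,"wz": 0},
  {"gripper": 0,"x": 0,"y": 0,"z": 0,"wx": 0,"wy": 0,"wz": 0},
  {"gripper": 0,"x": 0,"y": 0,"z": 0,"wx": 0,"wy": 0,"wz": 0},
])

```text
clock: 4.3
eef_pos: [0.5075, 0.0556, 0.2531]
orientation: [-3.045, 0.162, -0.006]
force: [-0.1, -0.5, -0.1]
opening: 0.0855
finger_force: 0.0
```

```bash
python3 - <<'E'
from h import *
snap('wrist','w4');find('wrist',[('hook',.004),('throat',.025),('pivot',.025),('tray',0)])
s=r.sense();print(s['clock'],s['eef_pos'],s['orientation'])
E
```

```text
wrist hook [179.1 125.2] 0.8 [0.5498 0.168  0.004 ]
wrist throat [178.8  89.4] 0.76 [0.5915 0.1547 0.025 ]
wrist throat [503.3  87.4] 0.67 [ 0.5609 -0.1973  0.025 ]
wrist pivot [171.9  52.7] 0.87 [0.6309 0.156  0.025 ]
wrist tray [185.7 108.8] 0.83 [0.568  0.1579 0.    ]
4.55 [0.5071425  0.05608763 0.25290563] [-3.04447304  0.16114551 -0.00508077]
```

View pics/w4.png

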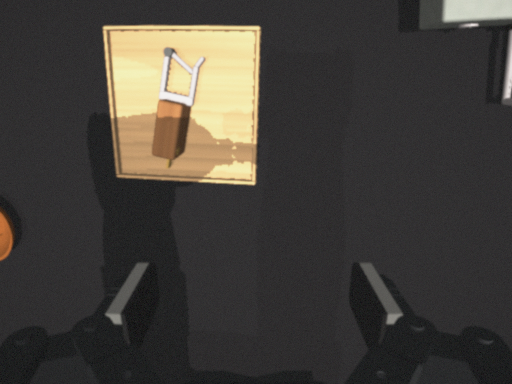

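The fob's block is at about (171,130) with its fork pointing up to (185,60). The arm stopped short at y=0.056 and tilted, so I'll check the joints.

```bash
python3 - <<'E'
from h import *
s=r.sense();print(s['joint_pos'],s['eef_pos'])
R=cv2.Rodrigues(s['orientation'])[0];print(np.round(R,3))
E
```

```text
[-0.10666149  0.16859777 -0.04271432  1.36115452  0.09289839  3.14061585] [0.5071425  0.05608763 0.25290563]
[[ 0.994 -0.105  0.008]
 [-0.105 -0.99   0.092]
 [-0.002 -0.093 -0.996]]
```

Call:
drive_tool([
  {"gripper": 0,"x": 0,"y": 0.1,"z": 0,"wx": 0,"wy": 0,"wz": 0},
  {"gripper": 0,"x": 0,"y": 0.1,"z": 0,"wx": 0,"wy": 0,"wz": 0},
  {"gripper": 0,"x": 0,"y": 0.1,"z": 0,"wx": 0,"wy": 0,"wz": 0},
  {"gripper": 0,"x": 0,"y": 0,"z": 0,"wx": 0,"wy": 0,"wz": 0},
  {"gripper": 0,"x": 0,"y": 0,"z": 0,"wx": 0,"wy": 0,"wz": 0},
])

```text
clock: 4.97
eef_pos: [0.5052, 0.0746, 0.2529]
orientation: [-3.032, 0.119, -0.004]
force: [0.2, 0.2, 0.1]
opening: 0.0854
finger_force: 0.0
```

```bash
python3 - <<'E'
from h import *
s=r.sense();print(s['joint_pos'],s['eef_pos'])
R=cv2.Rodrigues(s['orientation'])[0];print(np.round(R,3))
E
```

```text
[-0.07945542  0.16761402 -0.04499614  1.35998194  0.10758453  3.14060177] [0.50520204 0.07458306 0.2529277 ]
[[ 0.997 -0.078  0.007]
 [-0.078 -0.991  0.107]
 [-0.002 -0.107 -0.994]]
```

Joint 6 is at its limit, so I have to grasp with the tool turned half a turn. First I'll measure the fob's pose from here with a rectified zoom.

```bash
cat >> h.py <<'E'
def warp(cam,im,z,x0,x1,y0,y1,s):  # top-down view at height z; up=+x, left=+y, s px/m
    src=[];c=vision.camera_info(cam);K=np.array([[c['fx'],0,c['cx']],[0,c['fy'],c['cy']],[0,0,1.]])
    X,Y=np.meshgrid(np.arange(x1,x0,-1/s),np.arange(y1,y0,-1/s),indexing='ij')
    p=np.stack([X,Y,np.full_like(X,z)],-1).reshape(-1,3)
    m=cv2.projectPoints(p,np.array(c['rvec'],float),np.array(c['tvec'],float),K,np.array(c['dist_coeffs'],float))[0].reshape(*X.shape,2).astype(np.float32)
    return cv2.remap(im[:,:,::-1].copy(),m,None,cv2.INTER_CUBIC)
def draw(img,pts,z0xy,s,col):
    x1,y1=z0xy;q=np.array([[(y1-p[1])*s,(x1-p[0])*s] for p in pts]).round().astype(int);cv2.polylines(img,[q],False,col,1)
def fobpts(x,y,th):
    c,s_=np.cos(th),np.sin(th);T=lambda L:[(x+(c*a-s_*b)/1e3,y+(s_*a+c*b)/1e3) for a,b in L]
    return T([(74,-14),(40,-14),(40,14),(86,14)]),T([(-32,-14),(32,-14),(32,14),(-32,14),(-32,-14)])
E
python3 - <<'E'
from h import *
im=vision.camera('wrist');cv2.imwrite('pics/w5.png',im[:,:,::-1])
find('wrist',[('hook',.004),('throat',.025),('pivot',.025)])
S=3000;out=[]
for z in(.030,.048):
    w=warp('wrist',im,z,.48,.66,.09,.22,S)
    a,b=fobpts(.5495,.1675,np.radians(-17))
    draw(w,a if z<.04 else b,(.66,.22),S,(255,0,0));out.append(w)
cv2.imwrite('pics/w5w.png',np.hstack(out))
E
```

```text
wrist hook [196.8 121. ] 0.79 [0.5483 0.1686 0.004 ]
wrist throat [200.   82.3] 0.62 [0.5927 0.1533 0.025 ]
wrist pivot [194.5  43. ] 0.73 [0.6342 0.1543 0.025 ]
wrist pivot [  7.7 212. ] 0.19 [0.4468 0.4534 0.025 ]
```

View pics/w5w.png

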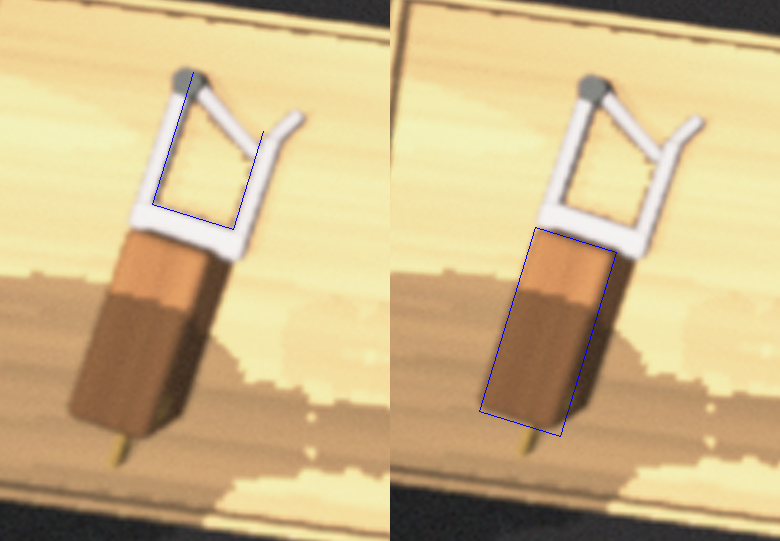

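The model outline fits to about 2 mm: fob centre (0.550, 0.1665), heading about -18°. Next I'll turn the tool half round (+166°) and move above the fob.

Call:
drive_tool([
  {"gripper": 0,"x": 0.015,"y": 0.03,"z": -0.034,"wx": 0,"wy": 0,"wz": 0.074},
  {"gripper": 0,"x": 0.015,"y": 0.03,"z": -0.034,"wx": 0,"wy": 0,"wz": 0.074},
  {"gripper": 0,"x": 0.015,"y": 0.03,"z": -0.034,"wx": 0,"wy": 0,"wz": 0.074},
  {"gripper": 0,"x": 0.015,"y": 0.03,"z": -0.034,"wx": 0,"wy": 0,"wz": 0.074},
  {"gripper": 0,"x": 0.015,"y": 0.03,"z": -0.034,"wx": 0,"wy": 0,"wz": 0.074},
])

```text
clock: 5.58
eef_pos: [0.5145, 0.092, 0.2324]
orientation: [-2.94, -0.762, 0.043]
force: [0.3, -1.0, -0.8]
opening: 0.0852
finger_force: 0.0
```

Call:
drive_tool([
  {"gripper": 0,"x": 0.015,"y": 0.03,"z": -0.034,"wx": 0,"wy": 0,"wz": 0.074},
  {"gripper": 0,"x": 0.015,"y": 0.03,"z": -0.034,"wx": 0,"wy": 0,"wz": 0.074},
  {"gripper": 0,"x": 0.015,"y": 0.03,"z": -0.034,"wx": 0,"wy": 0,"wz": 0.074},
  {"gripper": 0,"x": 0.015,"y": 0.03,"z": -0.034,"wx": 0,"wy": 0,"wz": 0.074},
  {"gripper": 0,"x": 0.015,"y": 0.03,"z": -0.034,"wx": 0,"wy": 0,"wz": 0.074},
])

```text
clock: 6.0
eef_pos: [0.5236, 0.11, 0.2118]
orientation: [-2.609, -1.578, 0.087]
force: [-0.7, 0.1, 0.6]
opening: 0.0852
finger_force: 0.0
```

Call:
drive_tool([
  {"gripper": 0,"x": 0.015,"y": 0.03,"z": -0.034,"wx": 0,"wy": 0,"wz": 0.074},
  {"gripper": 0,"x": 0.015,"y": 0.03,"z": -0.034,"wx": 0,"wy": 0,"wz": 0.074},
  {"gripper": 0,"x": 0.015,"y": 0.03,"z": -0.034,"wx": 0,"wy": 0,"wz": 0.074},
  {"gripper": 0,"x": 0.015,"y": 0.03,"z": -0.034,"wx": 0,"wy": 0,"wz": 0.074},
  {"gripper": 0,"x": 0.015,"y": 0.03,"z": -0.034,"wx": 0,"wy": 0,"wz": 0.074},
])

```text
clock: 6.42
eef_pos: [0.5326, 0.1281, 0.1914]
orientation: [-2.06, -2.274, 0.124]
force: [0.1, 0.2, -0.6]
opening: 0.0855
finger_force: 0.0
```

Call:
drive_tool([
  {"gripper": 0,"x": 0.015,"y": 0.03,"z": -0.034,"wx": 0,"wy": 0,"wz": 0.074},
  {"gripper": 0,"x": 0.015,"y": 0.03,"z": -0.034,"wx": 0,"wy": 0,"wz": 0.074},
  {"gripper": 0,"x": 0.015,"y": 0.03,"z": -0.034,"wx": 0,"wy": 0,"wz": 0.074},
  {"gripper": 0,"x": 0.015,"y": 0.03,"z": -0.034,"wx": 0,"wy": 0,"wz": 0.074},
  {"gripper": 0,"x": 0.015,"y": 0.03,"z": -0.034,"wx": 0,"wy": 0,"wz": 0.074},
])

```text
clock: 6.83
eef_pos: [0.5416, 0.1461, 0.171]
orientation: [-1.333, -2.791, 0.152]
force: [0.5, -0.1, 0.2]
opening: 0.0857
finger_force: 0.0
```

Call:
drive_tool([
  {"gripper": 0,"x": 0.015,"y": 0.03,"z": -0.034,"wx": 0,"wy": 0,"wz": 0.074},
  {"gripper": 0,"x": 0.015,"y": 0.03,"z": -0.034,"wx": 0,"wy": 0,"wz": 0.074},
  {"gripper": 0,"x": 0.015,"y": 0.03,"z": -0.034,"wx": 0,"wy": 0,"wz": 0.074},
  {"gripper": 0,"x": 0.015,"y": 0.03,"z": -0.034,"wx": 0,"wy": 0,"wz": 0.074},
  {"gripper": 0,"x": 0,"y": 0,"z": 0,"wx": 0,"wy": 0,"wz": 0},
])

```text
clock: 7.25
eef_pos: [0.5481, 0.161, 0.1542]
orientation: [-0.661, -3.044, 0.165]
force: [0.3, 0.1, 0.6]
opening: 0.0857
finger_force: 0.0
```

```bash
cat >> h.py <<'E'
def tool():
    s=r.sense();R=cv2.Rodrigues(s['orientation'])[0]
    ax=np.cross(R[:,2],[0,0,-1]);yaw=np.degrees(np.arctan2(R[1,0],R[0,0]))
    print('t',round(s['clock'],2),'p',np.round(s['eef_pos'],4),'yaw',round(yaw,2),'level w units',np.round(np.degrees(ax)/90,4),'q',np.round(s['joint_pos'],3),'F',np.round(s['force'],1))
E
python3 -c "
from h import *
tool()"
```

```text
t 7.25 p [0.5481 0.161  0.1542] yaw 155.49 level w units [ 0.0626 -0.0282  0.    ] q [ 0.195  0.389  0.01   1.255 -0.088  0.626] F [0.3 0.1 0.6]
```

Call:
drive_tool([
  {"gripper": 0,"x": 0.008,"y": 0.023,"z": 0,"wx": 0.0626,"wy": -0.0282,"wz": 0},
  {"gripper": 0,"x": 0.008,"y": 0.023,"z": -0.2,"wx": 0,"wy": 0,"wz": 0.072},
  {"gripper": 0,"x": 0,"y": 0,"z": -0.2,"wx": 0,"wy": 0,"wz": 0},
  {"gripper": 0,"x": 0,"y": 0,"z": -0.17,"wx": 0,"wy": 0,"wz": 0},
  {"gripper": 0,"x": 0,"y": 0,"z": 0,"wx": 0,"wy": 0,"wz": 0},
])

```text
clock: 7.67
eef_pos: [0.5474, 0.165, 0.0828]
orientation: [-0.503, -3.095, 0.003]
force: [-0.8, 0.2, -0.5]
opening: 0.0854
finger_force: 0.0
```

```bash
python3 -c "
from h import *
tool()
im=snap('wrist','w6');find('wrist',[('hook',.004)])
w=warp('wrist',im,.048,.48,.66,.09,.22,3000)
draw(w,fobpts(.55,.1665,np.radians(-18))[1],(.66,.22),3000,(255,0,0));cv2.imwrite('pics/w6w.png',np.hstack([w,cv2.resize(im[:,:,::-1],(400,300)) if 0 else cv2.copyMakeBorder(cv2.resize(im[:,:,::-1],(400,300)),0,w.shape[0]-300,0,0,0)]))
tool()"
```

```text
t 7.67 p [0.5474 0.165  0.0828] yaw 161.54 level w units [ 0.0006 -0.004   0.    ] q [ 0.152  0.381 -0.18   1.017 -0.     0.475] F [-0.8  0.2 -0.5]
wrist hook [262.5 197.7] 0.85 [0.5531 0.1725 0.004 ]
t 7.77 p [0.5499 0.1656 0.0865] yaw 161.62 level w units [ 0.0002 -0.0007  0.    ] q [ 0.153  0.378 -0.174  1.02  -0.     0.474] F [-0.4 -0.2  0.6]
```

View pics/w6w.png

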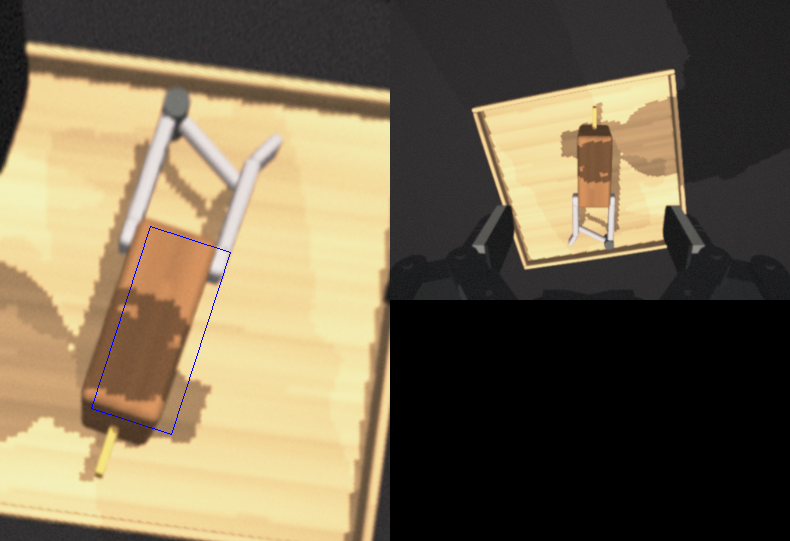

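The block's top in the close view sits about 3 mm further to +x and +y than my model, with a heading of about -19°. I'll correct, descend and close.

Call:
drive_tool([
  {"gripper": 0,"x": 0.017,"y": 0.024,"z": -0.1,"wx": 0,"wy": 0,"wz": -0.006},
  {"gripper": 0,"x": 0,"y": 0,"z": -0.15,"wx": 0,"wy": 0,"wz": 0},
  {"gripper": 0,"x": 0,"y": 0,"z": -0.15,"wx": 0,"wy": 0,"wz": 0},
  {"gripper": 0,"x": 0,"y": 0,"z": -0.13,"wx": 0,"wy": 0,"wz": 0},
  {"gripper": 0,"x": 0,"y": 0,"z": 0,"wx": 0,"wy": 0,"wz": 0},
])

```text
clock: 8.18
eef_pos: [0.5513, 0.1688, 0.0208]
orientation: [-0.514, -3.097, 0.001]
force: [-0.5, -0.4, 0.0]
opening: 0.0855
finger_force: 0.0
```

Call:
drive_tool([
  {"gripper": 0.4,"x": 0,"y": 0,"z": 0,"wx": 0,"wy": 0,"wz": 0},
  {"gripper": 0.5,"x": 0,"y": 0,"z": 0,"wx": 0,"wy": 0,"wz": 0},
  {"gripper": 0.6,"x": 0,"y": 0,"z": 0,"wx": 0,"wy": 0,"wz": 0},
  {"gripper": 0.7,"x": 0,"y": 0,"z": 0,"wx": 0,"wy": 0,"wz": 0},
  {"gripper": 1,"x": 0,"y": 0,"z": 0,"wx": 0,"wy": 0,"wz": 0},
], force=50)

```text
clock: 8.6
eef_pos: [0.5533, 0.1689, 0.0242]
orientation: [0.512, 3.097, 0.001]
force: [-2.4, -4.1, 21.1]
opening: 0.0258
finger_force: 50.3
```

Call:
drive_tool([
  {"gripper": 1,"x": 0,"y": 0,"z": 0,"wx": 0,"wy": 0,"wz": 0},
  {"gripper": 1,"x": 0,"y": 0,"z": 0,"wx": 0,"wy": 0,"wz": 0},
  {"gripper": 1,"x": 0,"y": 0,"z": 0,"wx": 0,"wy": 0,"wz": 0},
  {"gripper": 1,"x": 0,"y": 0,"z": 0,"wx": 0,"wy": 0,"wz": 0},
  {"gripper": 1,"x": 0,"y": 0,"z": 0,"wx": 0,"wy": 0,"wz": 0},
], force=50)

```text
clock: 9.02
eef_pos: [0.5534, 0.1689, 0.0244]
orientation: [0.513, 3.097, 0.001]
force: [-1.3, -0.7, 6.1]
opening: 0.0257
finger_force: 49.0
```

```bash
python3 -c "
from h import *
tool();print(r.sense()['torque'])
snap('wrist','w7')
tool()"
```

```text
t 9.02 p [0.5534 0.1689 0.0244] yaw 161.2 level w units [-0.0001  0.0019  0.    ] q [ 0.158  0.438 -0.25   0.88  -0.     0.486] F [-1.3 -0.7  6.1]
[-0.1062035   0.17756196 -0.00742   ]
t 9.07 p [0.5533 0.1689 0.0244] yaw 161.21 level w units [-0.0001  0.0019  0.    ] q [ 0.158  0.438 -0.25   0.88  -0.     0.486] F [ 0.1 -0.6  5.5]
```

Call:
drive_tool([
  {"gripper": 1,"x": 0,"y": 0,"z": 0.1,"wx": 0,"wy": 0,"wz": 0},
  {"gripper": 1,"x": 0,"y": 0,"z": 0.2,"wx": 0,"wy": 0,"wz": 0},
  {"gripper": 1,"x": 0,"y": 0,"z": 0.25,"wx": 0,"wy": 0,"wz": 0},
  {"gripper": 1,"x": 0,"y": 0,"z": 0.25,"wx": 0,"wy": 0,"wz": 0},
  {"gripper": 1,"x": 0,"y": 0,"z": 0,"wx": 0,"wy": 0,"wz": 0},
])

```text
clock: 9.48
eef_pos: [0.5561, 0.1695, 0.1253]
orientation: [0.511, 3.09, 0.005]
force: [0.9, 0.7, -1.5]
opening: 0.0255
finger_force: 49.4
```

```bash
python3 -c "
from h import *
tool()
im=snap('wrist','w8');s=r.sense();print(s['opening'],s['finger_force']);p=s['eef_pos']
for c in('scene','top'):snap(c,c+'8')
t=np.radians(tool() or 0)
"; python3 - <<'E'
import cv2,numpy as np
a=cv2.imread('pics/w8.png');b=cv2.imread('pics/scene8.png')
b=cv2.resize(b[120:220,230:350],None,fx=2.3,fy=2.3,interpolation=2)
H=384;b=cv2.copyMakeBorder(b,0,H-b.shape[0],0,0,0);cv2.imwrite('pics/c8.png',np.hstack([a,b]))
E
```

```text
t 9.48 p [0.5561 0.1695 0.1253] yaw 161.21 level w units [-0.001   0.0065  0.    ] q [ 0.158  0.354 -0.109  1.098 -0.     0.486] F [ 0.9  0.7 -1.5]
0.025542684613920306 49.39231554977596
t 9.63 p [0.5523 0.1688 0.1188] yaw 161.22 level w units [0.     0.0005 0.    ] q [ 0.158  0.359 -0.118  1.093 -0.     0.486] F [ 0.1 -0.5 -3.4]
```

View pics/c8.png

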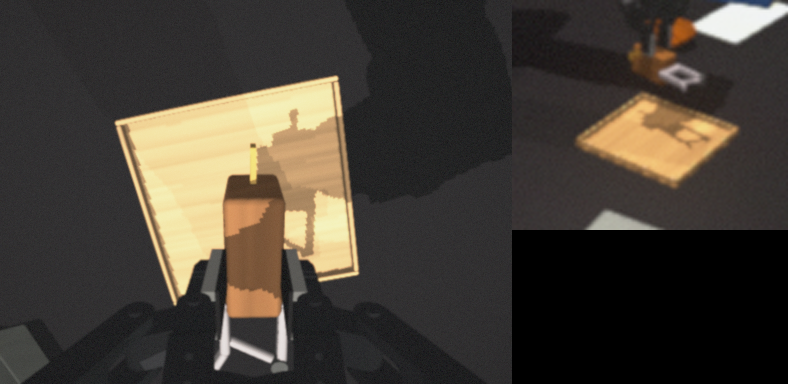

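The fob is held squarely, with the block centred on column 254 and the fork visible between the fingers. I'll measure where it sits in the grip along the fork axis.

```bash
python3 - <<'E'
from h import *
im=vision.camera('wrist');tool();s=r.sense();p=s['eef_pos'];R=cv2.Rodrigues(s['orientation'])[0]
g=cv2.cvtColor(im,cv2.COLOR_RGB2GRAY).astype(float);c=g[180:350,240:266].mean(1)
d=np.diff(c);print([(180+i,round(d[i],1)) for i in np.argsort(-abs(d))[:8]])
for v in(198,317):
    P=ray('wrist',(254,v+.0),p[2]+.0236);print(v,R.T@(P-p))
for n,dz in(('hook',-.0204),('throat',.0006),('pivot',.0006)):
    for q in vision.place_of('wrist',n)[:1]:
        print(n,np.round(q['centre'],1),round(q['confidence'],2),R.T@(ray('wrist',q['centre'],p[2]+dz)-p))
E
```

```text
t 9.68 p [0.5515 0.1687 0.1178] yaw 161.21 level w units [ 0.0002 -0.0008  0.    ] q [ 0.158  0.36  -0.119  1.093 -0.     0.486] F [ 0.2 -0.4 -2.1]
[(np.int64(316), np.float64(-34.7)), (np.int64(317), np.float64(-26.8)), (np.int64(315), np.float64(-19.2)), (np.int64(198), np.float64(17.8)), (np.int64(199), np.float64(17.1)), (np.int64(346), np.float64(16.0)), (np.int64(347), np.float64(15.7)), (np.int64(345), np.float64(15.2))]
198 [ 0.03569201  0.0009009  -0.02356327]
317 [-0.02700283  0.00098727 -0.02362903]
hook [253.9 224.7] 0.75 [0.00433524 0.00076827 0.020404  ]
throat [251.7 306.6] 0.71 [-0.03721678 -0.00047292 -0.00063865]
pivot [274.3 356.7] 0.68 [-0.0742784   0.01332558 -0.00068751]
```

The fob origin is 4.3 mm behind the TCP and centred in y, so the throat is about 39.7 mm ahead of the TCP. I'll carry it to stand off in front of the bar.

Call:
drive_tool([
  {"gripper": 1,"x": -0.07,"y": -0.224,"z": 0,"wx": 0,"wy": 0,"wz": 0.0139},
  {"gripper": 1,"x": -0.07,"y": -0.224,"z": 0,"wx": 0,"wy": 0,"wz": 0.0139},
  {"gripper": 1,"x": -0.07,"y": -0.224,"z": 0,"wx": 0,"wy": 0,"wz": 0.0139},
  {"gripper": 1,"x": -0.07,"y": -0.224,"z": 0,"wx": 0,"wy": 0,"wz": 0.0139},
  {"gripper": 1,"x": -0.07,"y": -0.224,"z": 0,"wx": 0,"wy": 0,"wz": 0.0139},
])

```text
clock: 10.25
eef_pos: [0.5092, 0.0335, 0.1179]
orientation: [-0.34, -3.122, -0.0]
force: [0.4, -0.5, -0.8]
opening: 0.0253
finger_force: 49.5
```

Call:
drive_tool([
  {"gripper": 1,"x": -0.07,"y": -0.224,"z": 0,"wx": 0,"wy": 0,"wz": 0.0139},
  {"gripper": 1,"x": -0.07,"y": -0.224,"z": 0,"wx": 0,"wy": 0,"wz": 0.0139},
  {"gripper": 1,"x": -0.07,"y": -0.224,"z": 0,"wx": 0,"wy": 0,"wz": 0.0139},
  {"gripper": 1,"x": -0.07,"y": -0.224,"z": 0,"wx": 0,"wy": 0,"wz": 0.0139},
  {"gripper": 1,"x": -0.07,"y": -0.224,"z": 0,"wx": 0,"wy": 0,"wz": 0.0139},
])

```text
clock: 10.67
eef_pos: [0.4672, -0.1008, 0.1181]
orientation: [-0.17, -3.136, -0.001]
force: [0.6, -0.2, -2.7]
opening: 0.0257
finger_force: 49.5
```

Call:
drive_tool([
  {"gripper": 1,"x": -0.07,"y": -0.224,"z": -0.1,"wx": 0,"wy": 0,"wz": 0.0139},
  {"gripper": 1,"x": -0.07,"y": -0.224,"z": -0.15,"wx": 0,"wy": 0,"wz": 0.0139},
  {"gripper": 1,"x": -0.07,"y": -0.224,"z": -0.15,"wx": 0,"wy": 0,"wz": 0.0139},
  {"gripper": 1,"x": -0.07,"y": -0.224,"z": -0.1,"wx": 0,"wy": 0,"wz": 0.0139},
  {"gripper": 1,"x": 0,"y": 0,"z": 0,"wx": 0,"wy": 0,"wz": 0},
])

```text
clock: 11.08
eef_pos: [0.4319, -0.2103, 0.0558]
orientation: [-0.041, -3.137, -0.002]
force: [0.6, 0.5, -1.5]
opening: 0.0257
finger_force: 49.7
```

```bash
python3 -c "
from h import *
vision.camera('wrist');vision.camera('wrist');tool()
for c in('top','scene'):
  snap(c,c+'9');find(c,[('hook',.04),('throat',.06),('staple',0),('bar',.021)])
tool()"
```

```text
t 11.18 p [ 0.4335 -0.2076  0.0577] yaw 178.57 level w units [-0.0015 -0.0011 -0.    ] q [-0.614  0.241 -0.449  0.884  0.001 -0.589] F [ 0.3 -0.2 -2.3]
top hook [330.4 228.8] 0.71 [ 0.4288 -0.2111  0.04  ]
top throat [330.6 213.1] 0.73 [ 0.4745 -0.2094  0.06  ]
top throat [101.6 227.7] 0.73 [0.4425 0.4544 0.06  ]
top staple [328.5 192.2] 0.66 [ 0.5386 -0.2157  0.    ]
top staple [416.7 176.4] 0.57 [ 0.5826 -0.4878  0.    ]
top bar [327.2 189. ] 0.42 [ 0.547  -0.2083  0.021 ]
scene hook [194.8 211.6] 0.62 [ 0.4208 -0.1983  0.04  ]
scene throat [204.2 214.6] 0.55 [ 0.4711 -0.2152  0.06  ]
scene staple [229.  237.3] 0.72 [ 0.5454 -0.2054  0.    ]
scene bar [233.7 240.4] 0.68 [ 0.5779 -0.2281  0.021 ]
scene bar [225.9 235.7] 0.43 [ 0.5484 -0.223   0.021 ]
t 11.68 p [ 0.4352 -0.207   0.0593] yaw 178.79 level w units [0.0001 0.0008 0.    ] q [-0.611  0.239 -0.447  0.884  0.001 -0.59 ] F [-0.1  0.9 -2.1]
```

The fork is lined up. I'll lower to just above the desk and approach to short of gate contact.

Call:
drive_tool([
  {"gripper": 1,"x": 0,"y": -0.006,"z": -0.1,"wx": 0,"wy": 0,"wz": 0},
  {"gripper": 1,"x": 0,"y": 0,"z": -0.1,"wx": 0,"wy": 0,"wz": 0},
  {"gripper": 1,"x": 0,"y": 0,"z": -0.07,"wx": 0,"wy": 0,"wz": 0},
  {"gripper": 1,"x": 0,"y": 0,"z": -0.04,"wx": 0,"wy": 0,"wz": 0},
  {"gripper": 1,"x": 0,"y": 0,"z": 0,"wx": 0,"wy": 0,"wz": 0},
])

```text
clock: 12.1
eef_pos: [0.4342, -0.2077, 0.021]
orientation: [-0.035, -3.141, -0.002]
force: [0.0, 0.3, -1.9]
opening: 0.0251
finger_force: 49.7
```

Call:
drive_tool([
  {"gripper": 1,"x": 0.05,"y": -0.001,"z": 0,"wx": 0,"wy": 0,"wz": 0},
  {"gripper": 1,"x": 0.05,"y": -0.001,"z": 0,"wx": 0,"wy": 0,"wz": 0},
  {"gripper": 1,"x": 0.04,"y": -0.001,"z": 0,"wx": 0,"wy": 0,"wz": 0},
  {"gripper": 1,"x": 0.03,"y": -0.001,"z": 0,"wx": 0,"wy": 0,"wz": 0},
  {"gripper": 1,"x": 0,"y": 0,"z": 0,"wx": 0,"wy": 0,"wz": 0},
])

```text
clock: 12.52
eef_pos: [0.4568, -0.209, 0.0222]
orientation: [0.034, 3.139, -0.001]
force: [-0.1, 0.3, -2.3]
opening: 0.0255
finger_force: 49.7
```

```bash
python3 -c "
from h import *
vision.camera('wrist');im=vision.camera('wrist');tool()
a=snap('top','top10');b=snap('scene','scene10');tool()
f=lambda i,y,x:cv2.resize(i[y:y+75,x:x+75,::-1],(390,390),interpolation=2)
w=im[234:384,128:384,::-1];cv2.imwrite('pics/c10.png',np.vstack([np.hstack([f(a,160,295),f(b,195,185)]),cv2.resize(im[284:384,128:384,::-1],(780,200)) if 0 else cv2.copyMakeBorder(im[184:384,100:412,::-1],0,0,0,780-312,0)]))
"
```

```text
t 12.62 p [ 0.4555 -0.2086  0.0219] yaw 178.75 level w units [-0.0001  0.0005  0.    ] q [-0.59   0.314 -0.45   0.806  0.001 -0.568] F [-0.6  0.9 -2. ]
t 12.72 p [ 0.455  -0.2085  0.0218] yaw 178.74 level w units [-0.0003  0.0002  0.    ] q [-0.59   0.314 -0.451  0.806  0.001 -0.568] F [-0.3  0.1 -2.2]
```

View pics/c10.png

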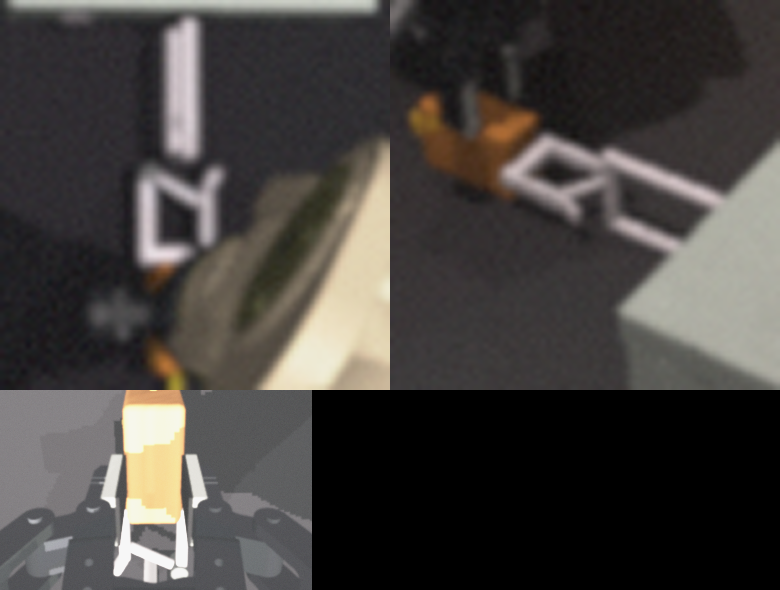

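The bar is centred in the fork mouth: in the wrist view it is at column 150, with the arms at 122 and 181. Now I'll push slowly and watch the force.

Call:
drive_tool([
  {"gripper": 1,"x": 0.017,"y": -0.0004,"z": 0,"wx": 0,"wy": 0,"wz": 0},
  {"gripper": 1,"x": 0.017,"y": -0.0004,"z": 0,"wx": 0,"wy": 0,"wz": 0},
  {"gripper": 1,"x": 0.017,"y": -0.0004,"z": 0,"wx": 0,"wy": 0,"wz": 0},
  {"gripper": 1,"x": 0.017,"y": -0.0004,"z": 0,"wx": 0,"wy": 0,"wz": 0},
  {"gripper": 1,"x": 0.017,"y": -0.0004,"z": 0,"wx": 0,"wy": 0,"wz": 0},
])

```text
clock: 13.13
eef_pos: [0.4657, -0.2089, 0.0219]
orientation: [0.035, 3.141, 0.0]
force: [-0.3, -0.3, -1.6]
opening: 0.0257
finger_force: 49.7
```

Call:
drive_tool([
  {"gripper": 1,"x": 0.01,"y": -0.0002,"z": 0,"wx": 0,"wy": 0,"wz": 0},
  {"gripper": 1,"x": 0.01,"y": -0.0002,"z": 0,"wx": 0,"wy": 0,"wz": 0},
  {"gripper": 1,"x": 0.01,"y": -0.0002,"z": 0,"wx": 0,"wy": 0,"wz": 0},
  {"gripper": 1,"x": 0.01,"y": -0.0002,"z": 0,"wx": 0,"wy": 0,"wz": 0},
  {"gripper": 1,"x": 0.01,"y": -0.0002,"z": 0,"wx": 0,"wy": 0,"wz": 0},
])

```text
clock: 13.55
eef_pos: [0.4711, -0.2088, 0.0216]
orientation: [-0.035, -3.141, -0.001]
force: [-1.4, 0.7, -2.0]
opening: 0.0253
finger_force: 49.7
```

Call:
drive_tool([
  {"gripper": 1,"x": 0.008,"y": -0.0002,"z": 0,"wx": 0,"wy": 0,"wz": 0},
  {"gripper": 1,"x": 0.008,"y": -0.0002,"z": 0,"wx": 0,"wy": 0,"wz": 0},
  {"gripper": 1,"x": 0.008,"y": -0.0002,"z": 0,"wx": 0,"wy": 0,"wz": 0},
  {"gripper": 1,"x": 0.008,"y": -0.0002,"z": 0,"wx": 0,"wy": 0,"wz": 0},
  {"gripper": 1,"x": 0.008,"y": -0.0002,"z": 0,"wx": 0,"wy": 0,"wz": 0},
])

```text
clock: 13.97
eef_pos: [0.4763, -0.209, 0.0218]
orientation: [0.035, 3.141, 0.001]
force: [-1.3, -0.2, -2.0]
opening: 0.0255
finger_force: 49.7
```

Contact: the staple is sliding at about 1.4 N.

Call:
drive_tool([
  {"gripper": 1,"x": 0.007,"y": -0.0002,"z": 0,"wx": 0,"wy": 0,"wz": 0},
  {"gripper": 1,"x": 0.007,"y": -0.0002,"z": 0,"wx": 0,"wy": 0,"wz": 0},
  {"gripper": 1,"x": 0.007,"y": -0.0002,"z": 0,"wx": 0,"wy": 0,"wz": 0},
  {"gripper": 1,"x": 0.007,"y": -0.0002,"z": 0,"wx": 0,"wy": 0,"wz": 0},
  {"gripper": 1,"x": 0.007,"y": -0.0002,"z": 0,"wx": 0,"wy": 0,"wz": 0},
])

```text
clock: 14.38
eef_pos: [0.4805, -0.2092, 0.0218]
orientation: [0.035, 3.141, 0.0]
force: [-0.6, 0.8, -1.8]
opening: 0.0252
finger_force: 49.7
```

Call:
drive_tool([
  {"gripper": 1,"x": 0.007,"y": -0.0002,"z": 0,"wx": 0,"wy": 0,"wz": 0},
  {"gripper": 1,"x": 0.007,"y": -0.0002,"z": 0,"wx": 0,"wy": 0,"wz": 0},
  {"gripper": 1,"x": 0.007,"y": -0.0002,"z": 0,"wx": 0,"wy": 0,"wz": 0},
  {"gripper": 1,"x": 0.007,"y": -0.0002,"z": 0,"wx": 0,"wy": 0,"wz": 0},
  {"gripper": 1,"x": 0.007,"y": -0.0002,"z": 0,"wx": 0,"wy": 0,"wz": 0},
])

```text
clock: 14.8
eef_pos: [0.4836, -0.2091, 0.0216]
orientation: [-0.035, -3.14, -0.001]
force: [-5.4, 0.4, 0.4]
opening: 0.0254
finger_force: 49.8
```

Call:
drive_tool([
  {"gripper": 1,"x": 0.007,"y": -0.0002,"z": 0,"wx": 0,"wy": 0,"wz": 0},
  {"gripper": 1,"x": 0.007,"y": -0.0002,"z": 0,"wx": 0,"wy": 0,"wz": 0},
  {"gripper": 1,"x": 0.007,"y": -0.0002,"z": 0,"wx": 0,"wy": 0,"wz": 0},
  {"gripper": 1,"x": 0.007,"y": -0.0002,"z": 0,"wx": 0,"wy": 0,"wz": 0},
  {"gripper": 1,"x": 0.007,"y": -0.0002,"z": 0,"wx": 0,"wy": 0,"wz": 0},
])

```text
clock: 15.22
eef_pos: [0.4857, -0.2086, 0.0211]
orientation: [-0.035, -3.136, -0.002]
force: [-10.8, 1.2, 3.3]
opening: 0.0254
finger_force: 50.4
```

The force is 10.8 N, and the rising vertical force suggests the fob is brushing the desk. I'll raise it a little and read again before pushing on.

Call:
drive_tool([
  {"gripper": 1,"x": 0,"y": 0,"z": 0.012,"wx": 0,"wy": 0,"wz": 0},
  {"gripper": 1,"x": 0,"y": 0,"z": 0.006,"wx": 0,"wy": 0,"wz": 0},
  {"gripper": 1,"x": 0,"y": 0,"z": 0,"wx": 0,"wy": 0,"wz": 0},
  {"gripper": 1,"x": 0,"y": 0,"z": 0,"wx": 0,"wy": 0,"wz": 0},
  {"gripper": 1,"x": 0,"y": 0,"z": 0,"wx": 0,"wy": 0,"wz": 0},
])

```text
clock: 15.63
eef_pos: [0.4859, -0.2083, 0.0229]
orientation: [-0.035, -3.136, -0.003]
force: [-8.1, 1.0, -2.1]
opening: 0.0253
finger_force: 49.5
```

```bash
python3 -c "
from h import *
im=snap('wrist','w11');b=snap('scene','scene11');tool();print(r.sense()['torque'])
f=lambda i,y,x:cv2.resize(i[y:y+75,x:x+75,::-1],(400,400),interpolation=2)
cv2.imwrite('pics/c11.png',np.hstack([cv2.resize(im[284:384,206:306,::-1],(400,400),interpolation=2),f(b,195,185)]))
"
```

```text
t 15.73 p [ 0.4859 -0.2082  0.0229] yaw 178.72 level w units [-0.0014 -0.0031 -0.    ] q [-0.556  0.363 -0.373  0.84  -0.001 -0.534] F [-7.   1.3 -1.3]
[0.33038581 1.77469778 0.10010567]
```

View pics/c11.png

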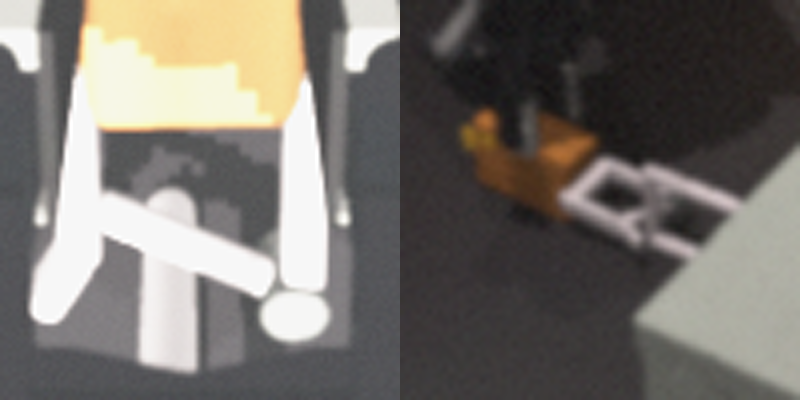

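Off the desk, the push is about 7.5 N. The bar is pressing on the gate, which is still nearly shut, and the bar is centred in the fork. I'll continue gently.

Call:
drive_tool([
  {"gripper": 1,"x": 0.004,"y": -0.0001,"z": 0,"wx": 0,"wy": 0,"wz": 0},
  {"gripper": 1,"x": 0.004,"y": -0.0001,"z": 0,"wx": 0,"wy": 0,"wz": 0},
  {"gripper": 1,"x": 0.004,"y": -0.0001,"z": 0,"wx": 0,"wy": 0,"wz": 0},
  {"gripper": 1,"x": 0.004,"y": -0.0001,"z": 0,"wx": 0,"wy": 0,"wz": 0},
  {"gripper": 1,"x": 0.004,"y": -0.0001,"z": 0,"wx": 0,"wy": 0,"wz": 0},
])

```text
clock: 16.15
eef_pos: [0.4878, -0.2083, 0.0228]
orientation: [-0.035, -3.135, -0.003]
force: [-7.6, 1.0, -0.9]
opening: 0.0253
finger_force: 49.5
```

Call:
drive_tool([
  {"gripper": 1,"x": 0.005,"y": -0.0001,"z": 0,"wx": 0,"wy": 0,"wz": 0},
  {"gripper": 1,"x": 0.005,"y": -0.0001,"z": 0,"wx": 0,"wy": 0,"wz": 0},
  {"gripper": 1,"x": 0.005,"y": -0.0001,"z": 0,"wx": 0,"wy": 0,"wz": 0},
  {"gripper": 1,"x": 0.005,"y": -0.0001,"z": 0,"wx": 0,"wy": 0,"wz": 0},
  {"gripper": 1,"x": 0.005,"y": -0.0001,"z": 0,"wx": 0,"wy": 0,"wz": 0},
])

```text
clock: 16.57
eef_pos: [0.4907, -0.208, 0.0226]
orientation: [-0.035, -3.135, -0.004]
force: [-9.0, 2.5, -1.4]
opening: 0.0253
finger_force: 49.4
```

Call:
drive_tool([
  {"gripper": 1,"x": 0.005,"y": -0.0001,"z": 0,"wx": 0,"wy": 0,"wz": 0},
  {"gripper": 1,"x": 0.005,"y": -0.0001,"z": 0,"wx": 0,"wy": 0,"wz": 0},
  {"gripper": 1,"x": 0.005,"y": -0.0001,"z": 0,"wx": 0,"wy": 0,"wz": 0},
  {"gripper": 1,"x": 0.005,"y": -0.0001,"z": 0,"wx": 0,"wy": 0,"wz": 0},
  {"gripper": 1,"x": 0.005,"y": -0.0001,"z": 0,"wx": 0,"wy": 0,"wz": 0},
])

```text
clock: 16.98
eef_pos: [0.4937, -0.2078, 0.0225]
orientation: [-0.034, -3.135, -0.005]
force: [-8.1, 1.9, -1.4]
opening: 0.0254
finger_force: 49.3
```

Call:
drive_tool([
  {"gripper": 1,"x": 0.005,"y": -0.001,"z": 0,"wx": 0,"wy": 0,"wz": 0},
  {"gripper": 1,"x": 0.005,"y": -0.001,"z": 0,"wx": 0,"wy": 0,"wz": 0},
  {"gripper": 1,"x": 0.005,"y": -0.001,"z": 0,"wx": 0,"wy": 0,"wz": 0},
  {"gripper": 1,"x": 0.005,"y": -0.001,"z": 0,"wx": 0,"wy": 0,"wz": 0},
  {"gripper": 1,"x": 0.005,"y": -0.001,"z": 0,"wx": 0,"wy": 0,"wz": 0},
])

```text
clock: 17.4
eef_pos: [0.4966, -0.2081, 0.0225]
orientation: [-0.034, -3.135, -0.006]
force: [-7.7, 4.1, -1.6]
opening: 0.0253
finger_force: 49.4
```

Call:
drive_tool([
  {"gripper": 1,"x": 0.005,"y": -0.0001,"z": 0,"wx": 0,"wy": 0,"wz": 0},
  {"gripper": 1,"x": 0.005,"y": -0.0001,"z": 0,"wx": 0,"wy": 0,"wz": 0},
  {"gripper": 1,"x": 0.005,"y": -0.0001,"z": 0,"wx": 0,"wy": 0,"wz": 0},
  {"gripper": 1,"x": 0.005,"y": -0.0001,"z": 0,"wx": 0,"wy": 0,"wz": 0},
  {"gripper": 1,"x": 0.005,"y": -0.0001,"z": 0,"wx": 0,"wy": 0,"wz": 0},
])

```text
clock: 17.82
eef_pos: [0.4999, -0.208, 0.0225]
orientation: [-0.034, -3.136, -0.007]
force: [-7.4, 3.1, -1.9]
opening: 0.0256
finger_force: 49.3
```

Call:
drive_tool([
  {"gripper": 1,"x": 0.004,"y": 0,"z": 0,"wx": 0,"wy": 0,"wz": 0},
  {"gripper": 1,"x": 0.004,"y": 0,"z": 0,"wx": 0,"wy": 0,"wz": 0},
  {"gripper": 1,"x": 0.004,"y": 0,"z": 0,"wx": 0,"wy": 0,"wz": 0},
  {"gripper": 1,"x": 0.004,"y": 0,"z": 0,"wx": 0,"wy": 0,"wz": 0},
  {"gripper": 1,"x": 0.004,"y": 0,"z": 0,"wx": 0,"wy": 0,"wz": 0},
])

```text
clock: 18.23
eef_pos: [0.5026, -0.208, 0.0225]
orientation: [-0.034, -3.136, -0.007]
force: [-6.0, 3.4, -2.3]
opening: 0.0254
finger_force: 49.4
```

Call:
drive_tool([
  {"gripper": 1,"x": 0.004,"y": 0,"z": 0,"wx": 0,"wy": 0,"wz": 0},
  {"gripper": 1,"x": 0.004,"y": 0,"z": 0,"wx": 0,"wy": 0,"wz": 0},
  {"gripper": 1,"x": 0.004,"y": 0,"z": 0,"wx": 0,"wy": 0,"wz": 0},
  {"gripper": 1,"x": 0.004,"y": 0,"z": 0,"wx": 0,"wy": 0,"wz": 0},
  {"gripper": 1,"x": 0.004,"y": 0,"z": 0,"wx": 0,"wy": 0,"wz": 0},
])

```text
clock: 18.65
eef_pos: [0.5053, -0.2081, 0.0226]
orientation: [-0.033, -3.137, -0.007]
force: [-5.8, 3.7, -2.2]
opening: 0.025
finger_force: 49.5
```

Call:
drive_tool([
  {"gripper": 1,"x": 0.003,"y": 0,"z": 0,"wx": 0,"wy": 0,"wz": 0},
  {"gripper": 1,"x": 0.003,"y": 0,"z": 0,"wx": 0,"wy": 0,"wz": 0},
  {"gripper": 1,"x": 0.003,"y": 0,"z": 0,"wx": 0,"wy": 0,"wz": 0},
  {"gripper": 1,"x": 0.003,"y": 0,"z": 0,"wx": 0,"wy": 0,"wz": 0},
  {"gripper": 1,"x": 0.003,"y": 0,"z": 0,"wx": 0,"wy": 0,"wz": 0},
])

```text
clock: 19.07
eef_pos: [0.5075, -0.208, 0.0227]
orientation: [-0.033, -3.138, -0.007]
force: [-5.0, 4.2, -2.4]
opening: 0.0253
finger_force: 49.5
```

Call:
drive_tool([
  {"gripper": 1,"x": 0.003,"y": 0,"z": 0,"wx": 0,"wy": 0,"wz": 0},
  {"gripper": 1,"x": 0.003,"y": 0,"z": 0,"wx": 0,"wy": 0,"wz": 0},
  {"gripper": 1,"x": 0.003,"y": 0,"z": 0,"wx": 0,"wy": 0,"wz": 0},
  {"gripper": 1,"x": 0.003,"y": 0,"z": 0,"wx": 0,"wy": 0,"wz": 0},
  {"gripper": 1,"x": 0.003,"y": 0,"z": 0,"wx": 0,"wy": 0,"wz": 0},
])

```text
clock: 19.48
eef_pos: [0.5104, -0.208, 0.023]
orientation: [-0.033, -3.14, -0.007]
force: [-2.8, 5.0, -3.0]
opening: 0.0251
finger_force: 49.6
```

```bash
python3 -c "
from h import *
im=snap('wrist','w12');b=snap('scene','scene12');tool()
f=lambda i,y,x:cv2.resize(i[y:y+75,x:x+75,::-1],(400,400),interpolation=2)
cv2.imwrite('pics/c12.png',np.hstack([cv2.resize(im[284:384,206:306,::-1],(400,400),interpolation=2),f(b,195,185)]))
"
```

```text
t 19.58 p [ 0.5111 -0.208   0.0232] yaw 178.83 level w units [-0.003  -0.0002 -0.    ] q [-0.534  0.399 -0.316  0.858  0.004 -0.514] F [-0.3  6.5 -2.5]
```

View pics/c12.png

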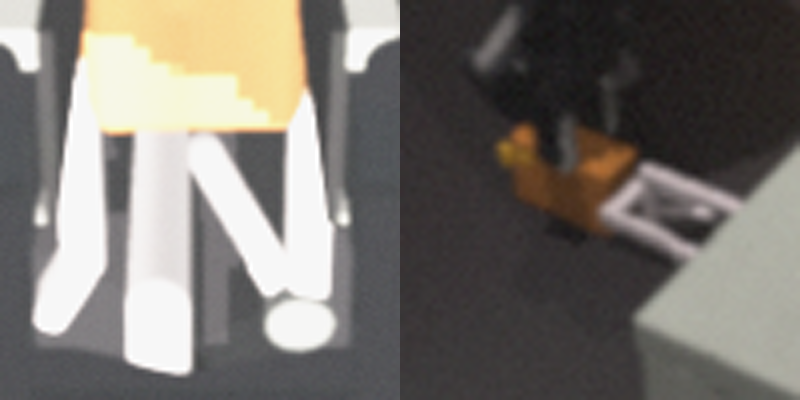

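The bar is almost past the gate tip. The gate still rests against the bar's side, which explains the sideways force and the near-zero push. I'll ease forward.

Call:
drive_tool([
  {"gripper": 1,"x": 0.003,"y": 0.002,"z": 0,"wx": 0,"wy": 0,"wz": 0},
  {"gripper": 1,"x": 0.003,"y": 0.002,"z": 0,"wx": 0,"wy": 0,"wz": 0},
  {"gripper": 1,"x": 0.003,"y": 0.002,"z": 0,"wx": 0,"wy": 0,"wz": 0},
  {"gripper": 1,"x": 0,"y": 0.002,"z": 0,"wx": 0,"wy": 0,"wz": 0},
  {"gripper": 1,"x": 0,"y": 0.002,"z": 0,"wx": 0,"wy": 0,"wz": 0},
])

```text
clock: 20.0
eef_pos: [0.5134, -0.2097, 0.0243]
orientation: [0.035, 3.139, -0.001]
force: [0.3, -0.4, -2.6]
opening: 0.0254
finger_force: 49.9
```

```bash
python3 -c "
from h import *
im=snap('wrist','w13');tool()
g=im[300:384:4,206:306:3].mean(2)
print('\n'.join(''.join('#' if v>235 else '+' if v>170 else '.' for v in row) for row in g))
"
```

```text
t 20.05 p [ 0.5132 -0.2095  0.0242] yaw 178.72 level w units [0.0002 0.001  0.    ] q [-0.533  0.399 -0.313  0.857  0.    -0.51 ] F [ 0.3 -0.3 -1.7]
..#+...+######++++++++++++...##...
......+##############+++++........
......################+++#........
......################+++#+.......
......##+++++#++++++++++###.......
......##....+#+++.......###.......
......##+...+#+++.......###.......
.....+##....+#+++.......###.......
.....###+...+#+++.......###.......
...+.###++..##+++.......###+......
....+#########+++.......####......
.....#########+++.......####......
....+###+.########+....+###+......
....####+...#########+.+###+......
...#####....###########+###+......
...####.....#####..+###.+##.......
...###......#####.....+####.......
...##.......#####.....#####+......
............#####.....++..........
.............+###.................
..................................
```

The force dropped to zero and the gate has flicked shut across the mouth with the bar inside. Now I'll pull straight back.

Call:
drive_tool([
  {"gripper": 1,"x": -0.025,"y": 0.0006,"z": 0,"wx": 0,"wy": 0,"wz": 0},
  {"gripper": 1,"x": -0.025,"y": 0.0006,"z": -0.004,"wx": 0,"wy": 0,"wz": 0},
  {"gripper": 1,"x": -0.025,"y": 0.0006,"z": -0.004,"wx": 0,"wy": 0,"wz": 0},
  {"gripper": 1,"x": -0.025,"y": 0.0006,"z": -0.004,"wx": 0,"wy": 0,"wz": 0},
  {"gripper": 1,"x": -0.025,"y": 0.0006,"z": 0,"wx": 0,"wy": 0,"wz": 0},
])

```text
clock: 20.47
eef_pos: [0.4973, -0.2087, 0.0224]
orientation: [0.035, 3.141, 0.001]
force: [1.9, 0.1, -2.1]
opening: 0.0257
finger_force: 49.9
```

Call:
drive_tool([
  {"gripper": 1,"x": -0.017,"y": 0.0004,"z": 0,"wx": 0,"wy": 0,"wz": 0},
  {"gripper": 1,"x": -0.017,"y": 0.0004,"z": 0,"wx": 0,"wy": 0,"wz": 0},
  {"gripper": 1,"x": -0.017,"y": 0.0004,"z": 0,"wx": 0,"wy": 0,"wz": 0},
  {"gripper": 1,"x": -0.017,"y": 0.0004,"z": 0,"wx": 0,"wy": 0,"wz": 0},
  {"gripper": 1,"x": -0.017,"y": 0.0004,"z": 0,"wx": 0,"wy": 0,"wz": 0},
])

```text
clock: 20.88
eef_pos: [0.4877, -0.2087, 0.0227]
orientation: [0.035, 3.14, -0.0]
force: [1.4, -0.3, -2.9]
opening: 0.0254
finger_force: 49.9
```

Call:
drive_tool([
  {"gripper": 1,"x": -0.012,"y": 0.0003,"z": 0,"wx": 0,"wy": 0,"wz": 0},
  {"gripper": 1,"x": -0.012,"y": 0.0003,"z": 0,"wx": 0,"wy": 0,"wz": 0},
  {"gripper": 1,"x": -0.012,"y": 0.0003,"z": 0,"wx": 0,"wy": 0,"wz": 0},
  {"gripper": 1,"x": -0.012,"y": 0.0003,"z": 0,"wx": 0,"wy": 0,"wz": 0},
  {"gripper": 1,"x": -0.012,"y": 0.0003,"z": 0,"wx": 0,"wy": 0,"wz": 0},
])

```text
clock: 21.3
eef_pos: [0.4803, -0.2084, 0.0226]
orientation: [0.035, 3.14, 0.0]
force: [0.3, -1.1, -2.3]
opening: 0.0255
finger_force: 49.9
```

Call:
drive_tool([
  {"gripper": 1,"x": -0.008,"y": 0.0002,"z": 0,"wx": 0,"wy": 0,"wz": 0},
  {"gripper": 1,"x": -0.008,"y": 0.0002,"z": 0,"wx": 0,"wy": 0,"wz": 0},
  {"gripper": 1,"x": -0.008,"y": 0.0002,"z": 0,"wx": 0,"wy": 0,"wz": 0},
  {"gripper": 1,"x": -0.008,"y": 0.0002,"z": 0,"wx": 0,"wy": 0,"wz": 0},
  {"gripper": 1,"x": -0.008,"y": 0.0002,"z": 0,"wx": 0,"wy": 0,"wz": 0},
])

```text
clock: 21.72
eef_pos: [0.4755, -0.2083, 0.0226]
orientation: [0.035, 3.141, 0.0]
force: [1.6, -1.3, -2.9]
opening: 0.0254
finger_force: 49.9
```

Call:
drive_tool([
  {"gripper": 1,"x": -0.007,"y": 0.0002,"z": 0,"wx": 0,"wy": 0,"wz": 0},
  {"gripper": 1,"x": -0.007,"y": 0.0002,"z": 0,"wx": 0,"wy": 0,"wz": 0},
  {"gripper": 1,"x": -0.007,"y": 0.0002,"z": 0,"wx": 0,"wy": 0,"wz": 0},
  {"gripper": 1,"x": -0.007,"y": 0.0002,"z": 0,"wx": 0,"wy": 0,"wz": 0},
  {"gripper": 1,"x": -0.007,"y": 0.0002,"z": 0,"wx": 0,"wy": 0,"wz": 0},
])

```text
clock: 22.13
eef_pos: [0.4713, -0.2081, 0.0225]
orientation: [0.035, 3.141, 0.0]
force: [1.9, -0.4, -2.3]
opening: 0.0257
finger_force: 49.9
```

Call:
drive_tool([
  {"gripper": 1,"x": -0.007,"y": 0.0002,"z": 0,"wx": 0,"wy": 0,"wz": 0},
  {"gripper": 1,"x": -0.007,"y": 0.0002,"z": 0,"wx": 0,"wy": 0,"wz": 0},
  {"gripper": 1,"x": -0.007,"y": 0.0002,"z": 0,"wx": 0,"wy": 0,"wz": 0},
  {"gripper": 1,"x": -0.007,"y": 0.0002,"z": 0,"wx": 0,"wy": 0,"wz": 0},
  {"gripper": 1,"x": -0.007,"y": 0.0002,"z": 0,"wx": 0,"wy": 0,"wz": 0},
])

```text
clock: 22.55
eef_pos: [0.4682, -0.2082, 0.0228]
orientation: [0.034, 3.139, 0.0]
force: [5.8, -0.7, -3.4]
opening: 0.0256
finger_force: 49.7
```

Call:
drive_tool([
  {"gripper": 1,"x": -0.004,"y": 0.0001,"z": 0,"wx": 0,"wy": 0,"wz": 0},
  {"gripper": 1,"x": -0.004,"y": 0.0001,"z": 0,"wx": 0,"wy": 0,"wz": 0},
  {"gripper": 1,"x": -0.004,"y": 0.0001,"z": 0,"wx": 0,"wy": 0,"wz": 0},
  {"gripper": 1,"x": -0.004,"y": 0.0001,"z": 0,"wx": 0,"wy": 0,"wz": 0},
  {"gripper": 1,"x": -0.004,"y": 0.0001,"z": 0,"wx": 0,"wy": 0,"wz": 0},
])

```text
clock: 22.97
eef_pos: [0.4672, -0.2086, 0.0232]
orientation: [0.034, 3.136, -0.001]
force: [7.9, -1.7, -4.0]
opening: 0.0254
finger_force: 49.6
```

The staple is at its stop with a 7.9 N pull. I'll ease to about 6 N and hold.

Call:
drive_tool([
  {"gripper": 1,"x": 0.004,"y": 0,"z": 0,"wx": 0,"wy": 0,"wz": 0},
  {"gripper": 1,"x": 0,"y": 0,"z": 0,"wx": 0,"wy": 0,"wz": 0},
  {"gripper": 1,"x": 0,"y": 0,"z": 0,"wx": 0,"wy": 0,"wz": 0},
  {"gripper": 1,"x": 0,"y": 0,"z": 0,"wx": 0,"wy": 0,"wz": 0},
  {"gripper": 1,"x": 0,"y": 0,"z": 0,"wx": 0,"wy": 0,"wz": 0},
])

```text
clock: 23.38
eef_pos: [0.4673, -0.2087, 0.0232]
orientation: [0.034, 3.137, -0.001]
force: [6.9, -0.3, -2.6]
opening: 0.0261
finger_force: 49.7
```

Call:
drive_tool([
  {"gripper": 1,"x": 0,"y": 0,"z": 0,"wx": 0,"wy": 0,"wz": 0},
  {"gripper": 1,"x": 0,"y": 0,"z": 0,"wx": 0,"wy": 0,"wz": 0},
  {"gripper": 1,"x": 0,"y": 0,"z": 0,"wx": 0,"wy": 0,"wz": 0},
  {"gripper": 1,"x": 0,"y": 0,"z": 0,"wx": 0,"wy": 0,"wz": 0},
  {"gripper": 1,"x": 0,"y": 0,"z": 0,"wx": 0,"wy": 0,"wz": 0},
])

```text
clock: 23.8
eef_pos: [0.4673, -0.2087, 0.0232]
orientation: [0.034, 3.137, -0.001]
force: [6.0, -1.1, -2.6]
opening: 0.0253
finger_force: 49.7
```

Call:
drive_tool([
  {"gripper": 1,"x": 0,"y": 0,"z": 0,"wx": 0,"wy": 0,"wz": 0},
  {"gripper": 1,"x": 0,"y": 0,"z": 0,"wx": 0,"wy": 0,"wz": 0},
  {"gripper": 1,"x": 0,"y": 0,"z": 0,"wx": 0,"wy": 0,"wz": 0},
  {"gripper": 1,"x": 0,"y": 0,"z": 0,"wx": 0,"wy": 0,"wz": 0},
  {"gripper": 1,"x": 0,"y": 0,"z": 0,"wx": 0,"wy": 0,"wz": 0},
])

```text
clock: 24.22
eef_pos: [0.4673, -0.2087, 0.0232]
orientation: [0.034, 3.137, -0.001]
force: [5.3, -1.3, -3.7]
opening: 0.0258
finger_force: 49.7
```

The tug held at about 6 N for over half a second. Now I'll relax the pull and lower the fob onto the desk.

Call:
drive_tool([
  {"gripper": 1,"x": 0.01,"y": 0,"z": 0,"wx": 0,"wy": 0,"wz": 0},
  {"gripper": 1,"x": 0.012,"y": 0,"z": -0.005,"wx": 0,"wy": 0,"wz": 0},
  {"gripper": 1,"x": 0,"y": 0,"z": -0.005,"wx": 0,"wy": 0,"wz": 0},
  {"gripper": 1,"x": 0,"y": 0,"z": -0.005,"wx": 0,"wy": 0,"wz": 0},
  {"gripper": 1,"x": 0,"y": 0,"z": 0,"wx": 0,"wy": 0,"wz": 0},
])

```text
clock: 24.63
eef_pos: [0.4682, -0.2082, 0.0209]
orientation: [0.035, 3.14, -0.0]
force: [3.3, -2.2, -0.4]
opening: 0.025
finger_force: 50.1
```

Call:
drive_tool([
  {"gripper": 1,"x": 0,"y": 0,"z": -0.003,"wx": 0,"wy": 0,"wz": 0},
  {"gripper": 1,"x": 0,"y": 0,"z": -0.003,"wx": 0,"wy": 0,"wz": 0},
  {"gripper": 1,"x": 0,"y": 0,"z": 0,"wx": 0,"wy": 0,"wz": 0},
  {"gripper": 1,"x": 0,"y": 0,"z": 0,"wx": 0,"wy": 0,"wz": 0},
  {"gripper": 1,"x": 0,"y": 0,"z": 0,"wx": 0,"wy": 0,"wz": 0},
])

```text
clock: 25.05
eef_pos: [0.4686, -0.2083, 0.0205]
orientation: [0.035, 3.139, -0.001]
force: [4.4, -0.9, 4.3]
opening: 0.0256
finger_force: 50.8
```

Call:
drive_tool([
  {"gripper": 1,"x": 0.008,"y": 0,"z": 0.003,"wx": 0,"wy": 0,"wz": 0},
  {"gripper": 1,"x": 0.006,"y": 0,"z": 0,"wx": 0,"wy": 0,"wz": 0},
  {"gripper": 1,"x": 0,"y": 0,"z": 0,"wx": 0,"wy": 0,"wz": 0},
  {"gripper": 1,"x": 0,"y": 0,"z": 0,"wx": 0,"wy": 0,"wz": 0},
  {"gripper": 1,"x": 0,"y": 0,"z": 0,"wx": 0,"wy": 0,"wz": 0},
], force=20)

```text
clock: 25.47
eef_pos: [0.4688, -0.2082, 0.0205]
orientation: [-0.035, -3.141, 0.001]
force: [0.3, -3.3, 5.7]
opening: 0.0257
finger_force: 51.0
```

Call:
drive_tool([
  {"gripper": 0.6,"x": 0,"y": 0,"z": 0,"wx": 0,"wy": 0,"wz": 0},
  {"gripper": 0.55,"x": 0,"y": 0,"z": 0,"wx": 0,"wy": 0,"wz": 0},
  {"gripper": 0.4,"x": 0,"y": 0,"z": 0,"wx": 0,"wy": 0,"wz": 0},
  {"gripper": 0.3,"x": 0,"y": 0,"z": 0,"wx": 0,"wy": 0,"wz": 0},
  {"gripper": 0.2,"x": 0,"y": 0,"z": 0,"wx": 0,"wy": 0,"wz": 0},
])

```text
clock: 25.88
eef_pos: [0.4689, -0.2073, 0.0199]
orientation: [-0.034, -3.141, -0.002]
force: [-1.1, -0.5, 0.8]
opening: 0.068
finger_force: 0.0
```

Call:
drive_tool([
  {"gripper": 0.2,"x": 0,"y": 0,"z": 0,"wx": 0,"wy": 0,"wz": 0},
  {"gripper": 0.2,"x": 0,"y": 0,"z": 0.05,"wx": 0,"wy": 0,"wz": 0},
  {"gripper": 0.2,"x": 0,"y": 0,"z": 0.15,"wx": 0,"wy": 0,"wz": 0},
  {"gripper": 0.2,"x": 0,"y": 0,"z": 0.25,"wx": 0,"wy": 0,"wz": 0},
  {"gripper": 0.2,"x": 0,"y": 0,"z": 0.3,"wx": 0,"wy": 0,"wz": 0},
])

```text
clock: 26.3
eef_pos: [0.4679, -0.2068, 0.1099]
orientation: [-0.035, -3.138, -0.004]
force: [0.8, -0.2, -0.4]
opening: 0.0685
finger_force: 0.0
```

Call:
drive_tool([
  {"gripper": 0.2,"x": -0.1,"y": 0,"z": 0.2,"wx": 0,"wy": 0,"wz": 0},
  {"gripper": 0.2,"x": -0.1,"y": 0,"z": 0.2,"wx": 0,"wy": 0,"wz": 0},
  {"gripper": 0.2,"x": -0.1,"y": 0,"z": 0.1,"wx": 0,"wy": 0,"wz": 0},
  {"gripper": 0.2,"x": 0,"y": 0,"z": 0,"wx": 0,"wy": 0,"wz": 0},
  {"gripper": 0.2,"x": 0,"y": 0,"z": 0,"wx": 0,"wy": 0,"wz": 0},
])

```text
clock: 26.72
eef_pos: [0.4339, -0.2083, 0.1714]
orientation: [0.036, 3.138, -0.002]
force: [-0.5, -0.6, -0.2]
opening: 0.0682
finger_force: 0.0
```

```bash
python3 -c "
from h import *
w=vision.camera('wrist');a=snap('top','top14');b=snap('scene','scene14');tool()
f=lambda i,y,x:cv2.resize(i[y:y+75,x:x+75,::-1],(390,390),interpolation=2)
cv2.imwrite('pics/c14.png',np.hstack([f(a,165,295),f(b,190,180)]))
find('top',[('hook',0),('throat',.021),('pivot',.021),('bar',.021),('cards',0),('dish',0)]);find('scene',[('weight',0),('hook',0),('bar',.021)])
"
```

```text
t 26.87 p [ 0.4334 -0.2076  0.1693] yaw 178.74 level w units [-0.0008 -0.0003 -0.    ] q [-6.140e-01  1.500e-01 -2.680e-01  1.154e+00  1.000e-03 -5.920e-01] F [ 0.2 -0.  -0.2]
top hook [327.  215.2] 0.7 [ 0.4688 -0.2092  0.    ]
top throat [327.2 196.6] 0.72 [ 0.5242 -0.2077  0.021 ]
top throat [327.6 201.6] 0.56 [ 0.5092 -0.2085  0.021 ]
top pivot [322.2 188.8] 0.75 [ 0.5478 -0.1934  0.021 ]
top bar [326.9 192.8] 0.52 [ 0.5356 -0.2071  0.021 ]
top cards [412.2 176.4] 0.73 [ 0.5828 -0.474   0.    ]
top dish [109.1 228. ] 0.85 [0.44   0.4561 0.    ]
scene weight [141.6 267.2] 0.78 [ 0.4143 -0.413   0.    ]
scene hook [205.7 228.7] 0.96 [ 0.4644 -0.2086  0.    ]
scene bar [221.9 234.8] 0.59 [ 0.5365 -0.2255  0.021 ]
scene bar [225.3 234.9] 0.36 [ 0.545  -0.2211  0.021 ]
```

View pics/c14.png

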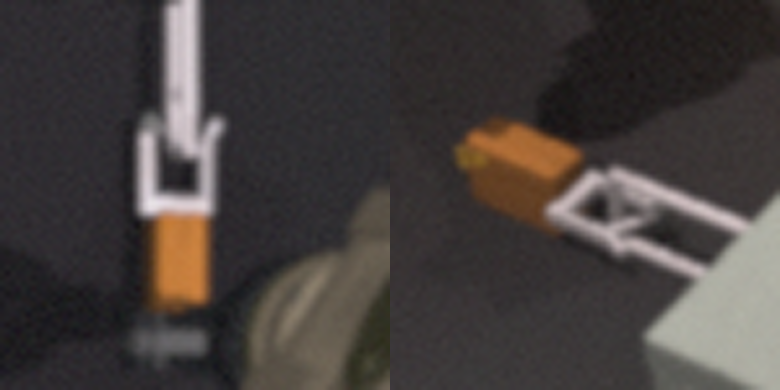

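The fob stands flat and released, with the bar inside the closed fork near (180,150) in the top view. The staple is out, so I'll hand in.

```bash
python3 -c "
from h import *
print(order.hand_in())"
```

```text
the job is handed in; nothing more can be done
None
```

The job is handed in: the fob is hooked onto the staple with the gate shut, it held a tug of about 6 N for over half a second, and it stands released and flat on the desk. The highest force I read while hooking was 10.8 N, and I never worked near the cards, dish or paperweight.

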